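# Separator sheet on a tray of pots, then the next layer

### The job

The tray of four clay pots is full, so start a second layer: lay the plywood sheet flat on top of the four pots, centred and square to the tray, and let go of it. Then take the clay pot that stands by itself on the table and set it upright on the middle of the sheet, on the bridge between the two hand holes. Put both down gently without dropping them, keep the tray where it stands, and leave the black pot alone.

Things in the scene. Friction and masses are not known exactly. Their poses are not given: they have to be found in the camera images.
- base_tray: Shallow square green tray, 185 mm at its rim, 50 mm high, with four clay pots (66 mm wide, 63 mm tall) wedged upright in it two by two, 36 mm from its centre along both sides, rims level 65 mm above the table; one piece, loose, 0.7 kg. Origin: centre of its underside; x, y along its sides, z up. It stands left or right, the sheet on the other side.
- sheet: Square plywood sheet, 180 x 180 x 10 mm, 0.16 kg, flat on the table, both faces alike. Two oblong hand holes through it, each 70 mm along its x, 44 mm along its y, centred 46 mm either side of the middle along y. The bridge between them, 48 mm wide along y, can be gripped from above, a finger in each hole. Origin: centre of its underside (middle of the bridge), z up.
- spare_pot: Clay pot standing upright by itself on the bare table, open at the top: 66 mm across the rim (its widest part), about 48 mm across the foot, 63 mm tall, 0.11 kg. Origin: centre of its underside, z up. It and the black pot stand between tray and sheet, one nearer the robot, one farther; which is which varies.
- black_pot: Black plastic pot, 58 mm across the rim, 56 mm tall, empty, on the bare table; to be left alone. Origin: centre of its underside, z up.
Things that resemble listed ones, but are neither listed nor needed, are in the scene too. What is shaped like the spare_pot but pink is not meant.

How it is judged:
On the way, in this order (a step that is already met when the one before it is completed fails the run):
1. the sheet lies flat, centred and square on the four pots, let go, while the spare pot still stands on the table (horizontal distance between sheet and base_tray below 0.025 m and z of sheet in the frame of base_tray between 0.058 and 0.071 m and angle between sheet's own z axis and vertical below 0.06 rad and (angle between the x axis of sheet and the x axis of base_tray, either way round below 0.21 rad or angle between the x axis of sheet and the y axis of base_tray, either way round below 0.21 rad) and contact force between the fingers and sheet below 0.01 N and height (world z) of spare_pot below 0.03 m and linear speed of sheet below 0.02 m/s), for 0.2 s.
2. the spare pot stands on the sheet, all let go and at rest (horizontal distance between sheet and base_tray below 0.025 m and z of sheet in the frame of base_tray between 0.058 and 0.071 m and angle between sheet's own z axis and vertical below 0.06 rad and (angle between the x axis of sheet and the x axis of base_tray, either way round below 0.21 rad or angle between the x axis of sheet and the y axis of base_tray, either way round below 0.21 rad) and horizontal distance between spare_pot and sheet below 0.025 m and z of spare_pot in the frame of sheet between 0.006 and 0.014 m and angle between spare_pot's own z axis and vertical below 0.1 rad and contact force between spare_pot and sheet above 0.2 N and contact force between the fingers and spare_pot below 0.01 N and contact force between the fingers and sheet below 0.01 N and linear speed of each of sheet, spare_pot, base_tray below 0.02 m/s), for 0.2 s.
At the end, for the whole second after the job is handed in: Sheet flat (0.06 rad) on the four pots, within 25 mm of the tray's centre and 0.21 rad of square to it; spare pot upright (0.1 rad) on it, within 25 mm of the sheet's centre; the tray not shoved; all released and at rest (all of step 2); the robot touches nothing.
It fails at once if the black pot is shifted more than 30 mm or tipped over (distance of black_pot from where it was at the start of the episode above 0.03 m or angle between black_pot's own z axis and vertical above 0.4 rad).
It fails at once if the sheet is dropped (falls free faster than 0.6 m/s, about 20 mm) (linear speed of sheet above 0.6 m/s and contact force between each of the arm, the fingers and sheet below 0.01 N).
It fails at once if the spare pot is dropped (falls free faster than 0.6 m/s, about 20 mm) (linear speed of spare_pot above 0.6 m/s and contact force between each of the arm, the fingers and spare_pot below 0.01 N).
It fails at once if the tray is shoved more than 40 mm or tipped (distance of base_tray from where it was at the start of the episode above 0.04 m or angle between base_tray's own z axis and vertical above 0.2 rad).
It also fails if it takes over 53 s, if anything falls off the work surface, if the arm or the gripper's body presses on something with over 40 N, if the wrist force passes 120 N, or if a joint passes its speed limit or range.

### The arm

A 6-joint arm with a two-finger parallel gripper is mounted at the origin on a cart in front of the work surface, level with it; the furniture and walls round the work are solid. World frame = base frame: x ahead of the robot, y to its left, z up, the work surface at z = 0. Lengths are in m, angles in rad, forces in N, time in s.
With the tool pointing down it reaches from about 0.425 to 0.95 m from the base axis. Payload 3.5 kg.
Tool frame: the origin (TCP) lies midway between the tips of the shut fingers; the grasp point (between the pads) lies 19 mm behind it (ctrl.hold_point_z is the distance from the TCP to the grasp point, in m); z points along the fingers, y is the line along which they close (so a half turn about z gives the same grasp; the last joint's range is limited). The gripper opens to 85 mm and grips with 20 to 120 N. Pads are 22 mm wide; open, the fingers measure 114 mm over their backs; the gripper's body (76 mm by 85 mm) begins 54 mm behind the grasp point. The pads swing forward as they close: fully open they stand 13 mm farther back than shut.
Start: joints at [1.017, 0.286, 1.577, -0, 1.279, -0.15], TCP at [0.265, 0.621, 0.231] pointing down, gripper open.
Joint ranges: [-2.77, 2.77], [-0.9, 2.22], [0.21, 2.48], [-1.53, 4.67], [0.24, 2.81], [-2.84, 2.84]. Speed limits (rad/s): [2.79, 2.79, 3.14, 3.14, 3.14, 3.14].

### API

Orientations are given as a unit quaternion [x, y, z, w].
In Python, from plant import readout, cams, sign_off, ctrl gives the robot as it stands. The module is installed in compiled form; this text tells all that it offers.
- The arm moves only by the tool step_arm, never from a script. Its argument "increments" is a list of rows, each a list of 2 entries, a list of its own where there are three numbers: the shift along the world's x, y, z in mm, then the turn, a rotation vector about the world's x, y, z in rad. In form: [[[x, y, z], [rx, ry, rz]], ...]. A call has 1 to 8 rows; each row shifts and turns the commanded pose from where the row before left it; what a row does not reach is not made up. A row lasts 1/12 s, in which the tool goes at most 41.7 mm and 7.16 degrees, less where a joint would pass 70% of its speed; a pose out of reach is approached as far as the arm can. A call is refused whole if a number of a shift passes 41.7 or a number of a turn 0.125, either way. A call with a gripper value outside its range is refused whole. "fingers" is the opening, from -1 (shut) to 1 (fully open), set as the call begins (left out, the last holds). The fingers move at their own pace and stop on an object; "grip_force" is the grip in N (left out, the last holds). Time passes only in rows, so rows that do not move let the fingers close. It gives the time, the measured TCP pose, the force, the opening and the grip force at its end, in the units of the state.
- readout.get_state(): the state, without advancing time (a new reading comes with each control period).
- cams.read_camera(name): name is "scene" or "top" or "wrist"; returns the picture (480x640x3 uint8, red, green, blue); there is no depth.
- cams.get_calibration(name): a dict with "fx", "fy", "cx", "cy" (pixels), "eye" and "rotation" of the camera in the world; the wrist camera has in their place "T_tool_cam" (4x4, takes a point from camera to tool coordinates, whose origin is the TCP and whose axes are the flange's). Camera axes: x right, y up, looking along -z (the intrinsics and any distortion apply to the point x, -y, -z); pixel columns grow to the right and rows downward; lengths in m; the calibration is good to about 2 mm. A picture is of the moment at which its call begins: read the wrist's pose just before it. get_calibration takes no time and is no camera call.
- sign_off(): hands the job in; it is judged then, once.
The state is a dict: "time": time; "qpos": joint angles; "dq": joint speeds; "joint_efforts": joint torques, N m; "eef_pos": TCP position; "tcp_rot": TCP orientation; "contact_force": force on the tool from outside, world axes, zero at the start; "wrist_torque": the same for the moment, N m; "opening": opening from 0.0 (shut) to 1.0 (fully open); "finger_force": force on a finger pad.
Only numpy, scipy, OpenCV 4.12 (cv2) and the standard library are available. Lean on these libraries where they do the work, as an engineer would, in place of code of your own. Each camera call takes 0.05 s, during which the arm holds its last target. There are 200 camera calls.

## Working session

There is one attempt and no reset: what is moved stays moved. The work goes in short steps, Python scripts to look and compute and a tool call to move; the robot and the scene stay as the last step left them, time stands still between calls to the robot, and variables do not carry over. Pictures are saved under pics/ and viewed, at most 12 in all, crops included, and the job is handed in when it is done.

Besides the shell and the picture viewer there is one more tool, called after "Request:" by a JSON object that holds its "name" and its "arguments". step_arm: Moves the arm, as the interface text tells. Its arguments: {"type":"object","properties":{"increments":{"type":"array","items":{"type":"array"}},"fingers":{"type":"number"},"grip_force":{"type":"number"}},"required":["increments"]}

```bash
mkdir -p pics
cat > h.py <<'E'
import numpy as np, cv2
from plant import readout, cams, sign_off, ctrl
from scipy.spatial.transform import Rotation as R
def cam(name,T=None):
    c=cams.get_calibration(name)
    if 'eye' in c: return c,np.array(c['eye']),np.array(c['rotation'])
    s=T; M=np.array(c['T_tool_cam']); Rt=R.from_quat(s['tcp_rot']).as_matrix()
    return c,np.array(s['eef_pos'])+Rt@M[:3,3],Rt@M[:3,:3]
def ray(name,uv,T=None):
    c,e,Rm=cam(name,T); uv=np.atleast_2d(uv).astype(float)
    d=np.c_[(uv[:,0]-c['cx'])/c['fx'],-(uv[:,1]-c['cy'])/c['fy'],-np.ones(len(uv))]
    return e,d@Rm.T
def plane(name,uv,z,T=None):
    e,d=ray(name,uv,T); return e+d*((z-e[2])/d[:,2])[:,None]
def tri(r1,r2):
    (e1,d1),(e2,d2)=r1,r2; d1=d1[0];d2=d2[0]
    A=np.c_[d1,-d2]; s=np.linalg.lstsq(A,e2-e1,rcond=None)[0]
    p,q=e1+s[0]*d1,e2+s[1]*d2; return (p+q)/2,np.linalg.norm(p-q)
def shot(name,f):
    s=readout.get_state(); im=cams.read_camera(name); cv2.imwrite('pics/'+f+'.png',im[:,:,::-1]); return s,im
E
python3 - <<'E'
from h import *
for n in ['scene','top','wrist']: 
    s,im=shot(n,n+'0'); print(n,cams.get_calibration(n))
print(s, ctrl.hold_point_z)
a=cv2.imread('pics/scene0.png')
E
```

```text
scene {'fx': 546.1936909784175, 'fy': 546.1936909784175, 'cx': 330.2929391622092, 'cy': 241.8335583946907, 'eye': array([ 0.05514713, -0.42251009,  0.70269976]), 'rotation': array([ 0.33605499, -0.14924419, -0.39428982,  0.84221657])}
top {'fx': 603.8161925697837, 'fy': 603.8161925697837, 'cx': 312.4246691844322, 'cy': 235.81375447556175, 'eye': array([ 0.45496937, -0.00888533,  1.12644744]), 'rotation': array([-0.04011186,  0.01591165,  0.70655977, -0.70633643])}
wrist {'fx': 404.63624513520665, 'fy': 404.63624513520665, 'cx': 315.57798203362734, 'cy': 244.4215843218086, 'T_tool_cam': array([[-3.43145522e-04,  9.49047887e-01,  3.15131704e-01,
         8.04351857e-02],
       [ 9.99999814e-01,  1.66683578e-04,  5.86912578e-04,
        -9.79641967e-04],
       [ 5.04480862e-04,  3.15131847e-01, -9.49047767e-01,
        -1.42621339e-01],
       [ 0.00000000e+00,  0.00000000e+00,  0.00000000e+00,
         1.00000000e+00]])}
{'time': 0.1, 'qpos': array([ 1.01700202e+00,  2.87148728e-01,  1.57802230e+00,  2.38353463e-05,
        1.27861365e+00, -1.49976134e-01]), 'dq': array([ 0.00028993, -0.00093953, -0.00391745,  0.00073774,  0.00168701,
       -0.001593  ]), 'joint_efforts': array([ 1.61351811e-03, -4.07294869e+01, -2.93700045e+01, -9.39592246e-05,
        3.43130887e-03,  4.72945459e-06]), 'eef_pos': array([0.26486671, 0.62021839, 0.23004222]), 'tcp_rot': array([ 2.00543256e-01,  9.79684235e-01, -1.02492470e-03, -3.88471416e-04]), 'contact_force': array([-0.04009584,  0.14925936, -0.51961417]), 'wrist_torque': array([ 0.05374402, -0.02903179, -0.00785383]), 'finger_force': 0.0, 'opening': 1.0013152351611798} 0.0187
```

View pics/top0.png

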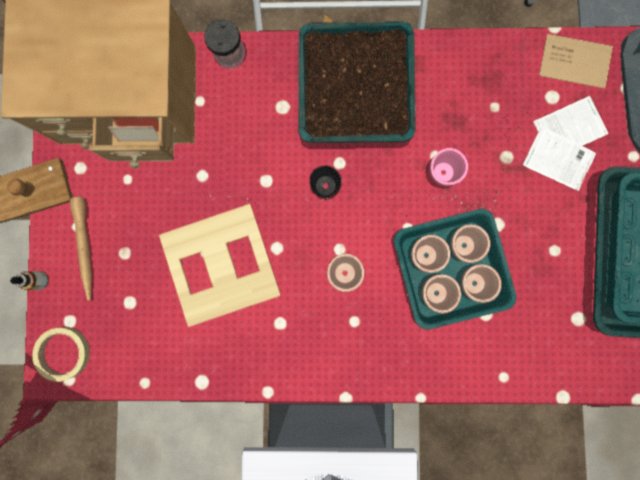

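View pics/scene0.png

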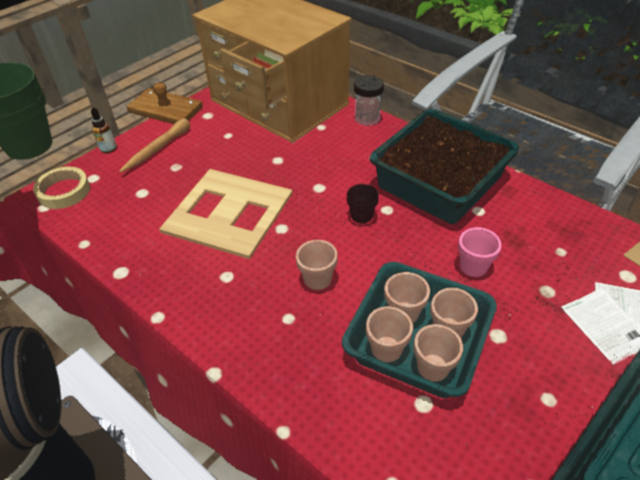

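The top view shows the sheet at (219,264), the tray at (454,268), the lone clay pot at (346,272), the black pot at (325,182) and the pink pot at (449,167). For the spare pot there are two candidates. The clay one at (346,272) fits. The pink one at (449,167) has the right shape, but its colour is excluded.

```bash
sed -i "s/np.array(c\['rotation'\])/R.from_quat(c['rotation']).as_matrix()/" h.py
python3 - <<'E'
from h import *
def comps(im,lo,hi,amin):
    h=cv2.cvtColor(im,cv2.COLOR_BGR2HSV); m=cv2.inRange(h,lo,hi)
    m=cv2.morphologyEx(m,cv2.MORPH_OPEN,np.ones((3,3)))
    return [c for c in cv2.findContours(m,cv2.RETR_EXTERNAL,cv2.CHAIN_APPROX_NONE)[0] if cv2.contourArea(c)>amin]
t=cv2.imread('pics/top0.png'); s=cv2.imread('pics/scene0.png')
for n,im,pts in(('top',t,[(346,258),(332,272),(471,229),(219,290),(265,290)]),('scene',s,[(317,280),(390,345),(225,180),(440,350)])):
    h=cv2.cvtColor(im,cv2.COLOR_BGR2HSV); print(n,[(p,h[p[1],p[0]].tolist()) for p in pts])
    for nm,lo,hi in(('clay',(4,40,90),(16,140,255)),('wood',(15,60,120),(28,160,255)),('green',(75,90,20),(100,255,140))):
        for c in comps(im,lo,hi,250):
            r=cv2.minAreaRect(c); print(nm,cv2.contourArea(c),np.round(r[0],1),np.round(r[1],1),round(r[2],1), np.round(cv2.minEnclosingCircle(c)[1],1))
# sheet corners
S={}
for n,im,w in(('top',t,(140,190,300,340)),('scene',s,(140,150,310,270))):
    for c in comps(im,(15,60,120),(28,160,255),2000):
        x,y,ww,hh=cv2.boundingRect(c)
        if x>w[0] and y>w[1] and x+ww<w[2] and y+hh<w[3]:
            p=cv2.approxPolyDP(c,0.03*cv2.arcLength(c,True),True)[:,0]; print(n,p.tolist()); S[n]=p
P=plane('top',S['top'],.01); print(P.round(3),P.mean(0)); Q=plane('scene',S['scene'],.01); print(Q.round(3),Q.mean(0))
for a,p in zip(S['top'],P):
    j=np.argmin(np.linalg.norm(Q-p,axis=1)); print(tri(ray('top',a),ray('scene',S['scene'][j])))
crop=t[225:320,300:395]; cv2.imwrite('pics/crop0.png',cv2.resize(crop,None,fx=5,fy=5,interpolation=2))
E
```

```text
top [((346, 258), [10, 75, 136]), ((332, 272), [12, 75, 132]), ((471, 229), [12, 77, 140]), ((219, 290), [22, 81, 237]), ((265, 290), [22, 78, 240])]
clay 1123.0 [441.  293.5] [37. 38.] 90.0 19.7
clay 1143.0 [481.5 283.5] [37. 39.] 90.0 20.1
clay 1060.5 [345. 272.] [38. 36.] 90.0 19.3
clay 1099.5 [430.  253.5] [37. 38.] 90.0 19.6
clay 1120.0 [470.5 243.5] [37. 39.] 90.0 19.7
wood 2156.5 [ 59.  354.5] [53. 52.] 90.0 27.3
wood 9002.0 [218.8 264.9] [95.8 96.4] 71.6 66.9
wood 3611.5 [ 43.5 231.3] [139.8  84.4] 84.4 75.5
wood 2601.5 [575.8  60.8] [66.1 41.5] 10.8 37.9
wood 21873.0 [84.6 76.4] [167.8 155.9] 1.0 107.4
green 10071.0 [454.5 268.7] [102.8 102.7] 75.1 67.7
green 6306.5 [616.5 252.5] [167.  45.] 90.0 83.8
green 802.0 [380.8  43.1] [122.4  63.6] 38.2 61.3
scene [((317, 280), [10, 98, 115]), ((390, 345), [11, 83, 200]), ((225, 180), [21, 95, 234]), ((440, 350), [11, 78, 151])]
clay 280.5 [136.5 467. ] [24. 23.] 90.0 16.6
clay 785.5 [ 74.9 419.1] [44.4 27.5] 47.3 22.4
clay 775.0 [133.8 382.3] [69.3 20.5] 45.0 35.0
clay 3649.5 [443.5 333.3] [49.7 95.8] 24.1 48.0
clay 3436.5 [395. 31
[... 896 characters left out ...]
 135.1] [115.7  34.3] 15.8 58.5
top [[249, 205], [160, 235], [188, 324], [278, 295]]
scene [[209, 170], [161, 230], [249, 256], [290, 190]]
[[0.602 0.148 0.01 ]
 [0.546 0.315 0.01 ]
 [0.381 0.259 0.01 ]
 [0.434 0.093 0.01 ]] [0.49055799 0.20381517 0.01      ]
[[0.542 0.316 0.01 ]
 [0.376 0.255 0.01 ]
 [0.432 0.089 0.01 ]
 [0.6   0.15  0.01 ]] [0.48759702 0.2026777  0.01      ]
(array([0.60075469, 0.14890937, 0.01055815]), np.float64(0.0023793392125509125))
(array([0.54438843, 0.31665982, 0.00839842]), np.float64(0.003727917485905877))
(array([0.37948773, 0.26142148, 0.00316606]), np.float64(0.00168117577188409))
(array([0.43460936, 0.09290053, 0.00504539]), np.float64(0.0012397553545205233))
```

View pics/crop0.png

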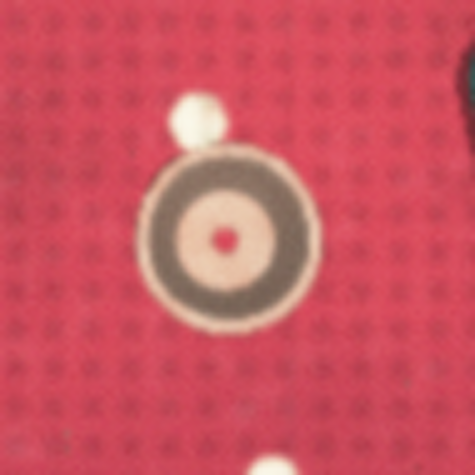

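The crop shows a terracotta pot standing upright and open at the top, with its drain hole visible. It is the spare pot, at top-view pixel (345,272). The sheet's height from two views is about 3–10 mm, which is plausible.

Run:
```python
from h import *
p=np.array([[430,253.5],[470.5,243.5],[481.5,283.5],[441,293.5]])
P=plane('top',p,.065);print(P.round(4),P.mean(0),np.linalg.norm(P-np.roll(P,1,0),axis=1))
e=P[1]-P[0]+P[2]-P[3]; print('tray yaw',np.arctan2(e[1],e[0])%(np.pi/2))
print('green rim c',plane('top',[[454.5,268.7]],.05))
print('spare',plane('top',[[345,272]],.063),'scene rim ~',plane('scene',[[316.5,253]],.063),tri(ray('top',[[345,272]]),ray('scene',[[316.5,253]])))
print('black',plane('top',[[325,182]],.056))
S=plane('top',[[249,205],[160,235],[188,324],[278,295]],.01)
for i in range(4):
  d=S[(i+1)%4]-S[i]; print('sheet edge',np.arctan2(d[1],d[0])%(np.pi/2),np.linalg.norm(d))
im=cv2.imread('pics/top0.png');h=cv2.cvtColor(im,cv2.COLOR_BGR2HSV)
m=cv2.inRange(h,(15,60,120),(28,160,255));c,hi=cv2.findContours(m,cv2.RETR_CCOMP,cv2.CHAIN_APPROX_NONE)
H=[]
for k,q in enumerate(c):
  if hi[0][k][3]>=0 and 600<cv2.contourArea(q)<2500:
    r=cv2.minAreaRect(q)
    if r[0][1]>220: print('hole',r); H.append(r[0])
Q=plane('top',H,.01);print(Q,Q.mean(0),np.linalg.norm(Q[0]-Q[1]),'axis yaw',np.arctan2(*(Q[0]-Q[1])[[1,0]]))
T=R.from_quat(readout.get_state()['tcp_rot']).as_matrix();print('tool y',T[:,1],np.arctan2(T[1,1],T[0,1]))
```

```text
[[ 0.5079 -0.1782  0.065 ]
 [ 0.5254 -0.2488  0.065 ]
 [ 0.4557 -0.2664  0.065 ]
 [ 0.4383 -0.1962  0.065 ]] [ 0.48184233 -0.22241622  0.065     ] [0.07190482 0.07269794 0.07183155 0.07227583]
tray yaw 0.2426989720574737
green rim c [[ 0.48177024 -0.22327833  0.05      ]]
spare [[ 0.47562168 -0.02970908  0.063     ]] scene rim ~ [[ 0.47568651 -0.02812632  0.063     ]] (array([ 0.47521679, -0.02930285,  0.06430621]), np.float64(0.0010746574431410969))
black [[0.63666072 0.00540631 0.056     ]]
sheet edge 0.32390068296048957 0.17595927891294652
sheet edge 0.32552871953001006 0.17421092504450142
sheet edge 0.3116723242762178 0.174824526558172
sheet edge 0.319000188511085 0.17635057542197538
hole ((59.25000762939453, 354.2500305175781), (40.305084228515625, 42.42640686035156), 45.0)
hole ((195.94935607910156, 272.69793701171875), (40.1095085144043, 25.728992462158203), 72.34988403320312)
hole ((242.4500274658203, 256.8499755859375), (39.84469985961914, 26.246906280517578), 71.56504821777344)
[[0.32422944 0.49877285 0.01      ]
 [0.47525125 0.24602252 0.01      ]
 [0.50468521 0.15947618 0.01      ]] [0.43472197 0.30142385 0.01      ] 0.29443218817197603 axis yaw 2.109385746394028
tool y [ 0.39288814  0.91958452 -0.00179655] 1.1670254538413631
```

Request:
{"name": "step_arm", "arguments": {"increments": [[[14,-26,-3],[0,0,0.0454]],[[14,-26,-3],[0,0,0.0454]],[[14,-26,-3],[0,0,0.0454]],[[14,-26,-3],[0,0,0.0454]],[[14,-26,-3],[0,0,0.0454]],[[14,-26,-3],[0,0,0.0454]],[[14,-26,-3],[0,0,0.0454]],[[14,-26,-3],[0,0,0.0454]]], "fingers": 0.75, "grip_force": 50}}

```text
time: 0.82
eef_pos: [0.3774, 0.4113, 0.2069]
tcp_rot: [0.019, 1.0, -0.0, -0.0]
contact_force: [1.4, -0.4, 0.4]
opening: 0.875
finger_force: 0.0
```

Request:
{"name": "step_arm", "arguments": {"increments": [[[14,-26,-3],[0,0,0.0454]],[[14,-26,-3],[0,0,0.0454]],[[14,-26,-3],[0,0,0.0454]],[[14,-26,-3],[0,0,0.0454]],[[14,-26,-3],[0,0,0.0454]],[[14,-26,-3],[0,0,0.0454]],[[14,-26,-3],[0,0,0.0454]],[[14,-26,-3],[0,0,0.0454]]]}}

```text
time: 1.48
eef_pos: [0.4894, 0.2033, 0.183]
tcp_rot: [-0.162, 0.987, 0.0, -0.0]
contact_force: [1.3, 1.0, -0.2]
opening: 0.874
finger_force: 0.0
```

```bash
cat >> h.py <<'E'
def holes(im,s,z,zs=.01,amin=800):
    h=cv2.cvtColor(im,cv2.COLOR_RGB2HSV); m=cv2.inRange(h,(14,50,110),(30,170,255))
    c,hi=cv2.findContours(m,cv2.RETR_CCOMP,cv2.CHAIN_APPROX_NONE)
    out=[]
    for k,q in enumerate(c):
        if cv2.contourArea(q)>amin: 
            r=cv2.minAreaRect(q); out.append((hi[0][k][3]>=0,r)); 
    return out
E
python3 - <<'E'
from h import *
s,im=shot('wrist','w1'); print(s['time'],s['eef_pos'],s['opening'],s['contact_force'],R.from_quat(s['tcp_rot']).as_matrix()[:,1])
for o in holes(im,s,.01): print(o[0],o[1],plane('wrist',[o[1][0]],.01,s))
e=np.array([[407,292],[454,306],[389,330],[438,350]])
for t in [[430,253.5],[470.5,243.5],[481.5,283.5],[441,293.5]]:
    L=[tri(ray('top',[t]),ray('scene',[q])) for q in e]; k=min(range(4),key=lambda i:L[i][1]); print(t,e[k],L[k])
E
```

```text
1.4833 [0.48942125 0.20331085 0.18296245] 0.873686561586071 [ 1.28300477  0.98878419 -0.16211161] [-3.19148950e-01  9.47704565e-01  7.13363575e-05]
False ((593.9483032226562, 314.62066650390625), (23.50385093688965, 170.5670623779297), 23.198589324951172) [[0.49569593 0.460092   0.01      ]]
False ((316.0, 207.5), (219.0, 244.0), 90.0) [[0.48247417 0.20002633 0.01      ]]
True ((373.3429260253906, 212.52635192871094), (57.128360748291016, 84.67741394042969), 1.7899105548858643) [[0.47173193 0.24485793 0.01      ]]
True ((259.3088684082031, 213.16319274902344), (84.95033264160156, 57.1781120300293), 88.60282135009766) [[0.50135607 0.15845734 0.01      ]]
[430, 253.5] [407 292] (array([ 0.50814406, -0.17945951,  0.05501542]), np.float64(0.0009183420144825948))
[470.5, 243.5] [454 306] (array([ 0.52521969, -0.24896231,  0.06220165]), np.float64(0.0011398877923070763))
[481.5, 283.5] [438 350] (array([ 0.4550805 , -0.26877798,  0.05149247]), np.float64(0.0021750014820760186))
[441, 293.5] [389 330] (array([ 0.43770165, -0.19788142,  0.05278934]), np.float64(0.0013372205312085497))
```

View pics/w1.png

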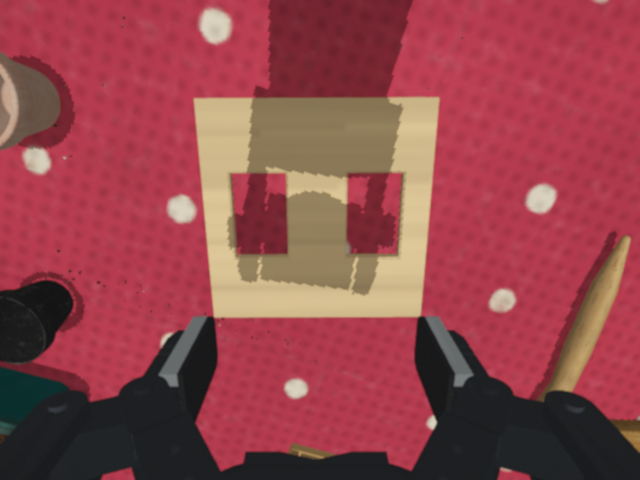

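The wrist view shows the sheet square to the gripper. The hole centres are at (259,213) and (373,213), symmetric about the fingers, so I descend.

Request:
{"name": "step_arm", "arguments": {"increments": [[[-1,-1,-30],[0,0,0]],[[0,0,-30],[0,0,0]],[[0,0,-30],[0,0,0]],[[0,0,-30],[0,0,0]],[[0,0,-25],[0,0,0]],[[0,0,-15],[0,0,0]],[[0,0,-8],[0,0,0]],[[0,0,0],[0,0,0]]]}}

```text
time: 2.2
eef_pos: [0.4864, 0.2034, 0.0132]
tcp_rot: [-0.161, 0.987, -0.0, -0.002]
contact_force: [-0.4, 0.5, -0.1]
opening: 0.873
finger_force: 0.0
```

Request:
{"name": "step_arm", "arguments": {"increments": [[[0,0,-4],[0,0,0]],[[0,0,-4],[0,0,0]],[[0,0,-4],[0,0,0]],[[0,0,-2],[0,0,0]],[[0,0,0],[0,0,0]]]}}

```text
time: 2.62
eef_pos: [0.4882, 0.2037, 0.0014]
tcp_rot: [-0.161, 0.987, -0.0, 0.0]
contact_force: [0.1, 0.2, 0.1]
opening: 0.872
finger_force: 0.0
```

Request:
{"name": "step_arm", "arguments": {"increments": [[[0,0,-2],[0,0,0]],[[0,0,0],[0,0,0]]]}}

```text
time: 2.78
eef_pos: [0.4882, 0.2037, -0.0007]
tcp_rot: [-0.161, 0.987, -0.0, 0.0]
contact_force: [0.2, -0.0, 0.1]
opening: 0.877
finger_force: 0.0
```

Request:
{"name": "step_arm", "arguments": {"increments": [[[0,0,0],[0,0,0]],[[0,0,0],[0,0,0]],[[0,0,0],[0,0,0]],[[0,0,0],[0,0,0]],[[0,0,0],[0,0,0]],[[0,0,0],[0,0,0]]], "fingers": -1, "grip_force": 60}}

```text
time: 3.28
eef_pos: [0.4888, 0.2038, -0.0001]
tcp_rot: [-0.161, 0.987, 0.0, 0.001]
contact_force: [-1.2, 0.9, 3.8]
opening: 0.538
finger_force: 62.1
```

Gripped: the opening of about 46–48 mm matches the bridge. Next, lift and check.

Request:
{"name": "step_arm", "arguments": {"increments": [[[0,0,5],[0,0,0]],[[0,0,10],[0,0,0]],[[0,0,20],[0,0,0]],[[0,0,25],[0,0,0]],[[0,0,30],[0,0,0]],[[0,0,30],[0,0,0]],[[0,0,20],[0,0,0]],[[0,0,10],[0,0,0]]]}}

```text
time: 3.95
eef_pos: [0.4895, 0.2041, 0.1532]
tcp_rot: [-0.161, 0.987, 0.0, 0.003]
contact_force: [0.3, -0.1, -1.9]
opening: 0.543
finger_force: 61.9
```

Run:
```python
from h import *
s,im=shot('wrist','w2'); print(s['time'],s['eef_pos'],s['opening'],s['contact_force'],s['wrist_torque'])
s2,im2=shot('scene','s2')
cv2.imwrite('pics/c2.png',np.hstack([cv2.resize(im,(400,300)),cv2.resize(im2,(400,300))])[:,:,::-1])
# tray rims in first scene picture: topmost clay pixel of each pot
a=cv2.imread('pics/scene0.png');m=cv2.inRange(cv2.cvtColor(a,cv2.COLOR_BGR2HSV),(4,40,90),(16,140,255))
c,e,Rm=cam('scene')
for t in [[430,253.5],[470.5,243.5],[481.5,283.5],[441,293.5]]:
    P=plane('top',[t],.065)[0]; res=[]
    def pj(X):
        v=Rm.T@(X-e); return c['cx']-c['fx']*v[0]/v[2], c['cy']+c['fy']*v[1]/v[2]
    col=int(round(pj(P)[0])); 
    rows=[np.where(m[r0-45:r0,k])[0] for k in range(col-3,col+4) for r0 in [int(pj(P)[1])]]
    r0=int(pj(P)[1]); x=np.flatnonzero(m[:r0+1,col][::-1]<1) 
    # far rim point: centre+33mm away from camera in the vertical plane
    d=P-e; d[2]=0; d/=np.linalg.norm(d); u=pj(P+.033*d)
    cc=m[int(u[1])-12:int(u[1])+12,int(round(u[0]))]; print('pred far rim px',np.round(u,1),'mask',''.join('#' if v else '.' for v in cc))
```

```text
3.95 [0.48954598 0.20406835 0.15318259] 0.5426214966954188 [ 0.31634668 -0.07980551 -1.86576148] [-0.00465638 -0.05026006  0.03430888]
pred far rim px [409.5 270.7] mask ...............#########
pred far rim px [459.  287.6] mask ..............##########
pred far rim px [443.5 324.1] mask ########################
pred far rim px [391.5 305.3] mask ########################
```

View pics/c2.png

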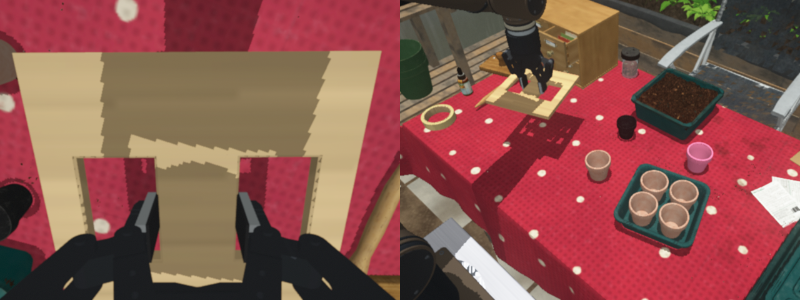

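The sheet is held level and centred. Scaling from the picture puts its top about 9 mm above the TCP at both the far edge and the holes. The tray rims fall within 2–3 px of the prediction for 65 mm, so I carry it over.

Request:
{"name": "step_arm", "arguments": {"increments": [[[-1,-10,0],[0,0,-0.01]],[[-1,-20,0],[0,0,-0.01]],[[-1,-30,0],[0,0,-0.01]],[[-1,-30,0],[0,0,-0.01]],[[-1,-30,0],[0,0,-0.01]],[[-1,-30,0],[0,0,-0.01]],[[-1,-30,0],[0,0,-0.01]],[[0,-30,0],[0,0,-0.012]]]}}

```text
time: 4.72
eef_pos: [0.4787, -0.0078, 0.1465]
tcp_rot: [-0.119, 0.993, 0.001, -0.003]
contact_force: [1.0, -0.9, -1.6]
opening: 0.536
finger_force: 61.9
```

Request:
{"name": "step_arm", "arguments": {"increments": [[[0,-30,0],[0,0,0]],[[0,-30,0],[0,0,0]],[[0,-30,0],[0,0,0]],[[0,-30,0],[0,0,0]],[[0,-30,0],[0,0,0]],[[0,-30,0],[0,0,0]],[[0,-20,0],[0,0,0]],[[0,-15,0],[0,0,0]]]}}

```text
time: 5.38
eef_pos: [0.4791, -0.2228, 0.1466]
tcp_rot: [-0.119, 0.993, 0.001, -0.002]
contact_force: [0.7, 0.3, -1.0]
opening: 0.541
finger_force: 61.9
```

Request:
{"name": "step_arm", "arguments": {"increments": [[[0,0,-10],[0,0,0]],[[0,0,-15],[0,0,0]],[[0,0,-15],[0,0,0]],[[0,0,-10],[0,0,0]],[[0,0,-5],[0,0,0]],[[0,0,0],[0,0,0]]]}}

```text
time: 5.88
eef_pos: [0.4798, -0.2197, 0.0919]
tcp_rot: [-0.12, 0.993, 0.002, -0.002]
contact_force: [-0.2, -0.1, -2.0]
opening: 0.537
finger_force: 61.9
```

Run:
```python
from h import *
s=readout.get_state();print(s['time'],s['eef_pos'],s['contact_force'],s['opening'])
T=R.from_quat(s['tcp_rot']).as_matrix();print('yaw',np.arctan2(T[1,1],T[0,1]))
s,a=shot('top','t3');s,b=shot('scene','s3')
cv2.imwrite('pics/c3.png',np.hstack([a[140:380,330:650],cv2.resize(b[200:440,260:580],(310,240))])[:,:,::-1])
```

```text
5.8833 [ 0.47975814 -0.21969156  0.09185686] [-0.18536295 -0.11867495 -2.00620006] 0.5367629808743913
yaw 1.8120099782254142
```

View pics/c3.png

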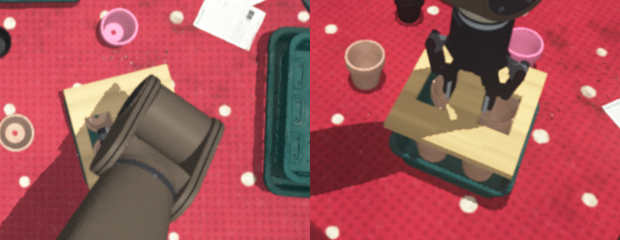

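The sheet is level above the tray and square to it. I lower it with a 2 mm correction, watching the force.

Request:
{"name": "step_arm", "arguments": {"increments": [[[1,-1,-6],[0,0,0]],[[1,0,-6],[0,0,0]],[[0,0,-4],[0,0,0]],[[0,0,-3],[0,0,0]],[[0,0,-2],[0,0,0]],[[0,0,0],[0,0,0]],[[0,0,0],[0,0,0]]]}}

```text
time: 6.57
eef_pos: [0.4831, -0.2223, 0.0732]
tcp_rot: [-0.12, 0.993, 0.0, -0.0]
contact_force: [0.4, -1.0, -1.8]
opening: 0.54
finger_force: 61.9
```

Request:
{"name": "step_arm", "arguments": {"increments": [[[0,0,-1.5],[0,0,0]],[[0,0,-1.5],[0,0,0]],[[0,0,-1],[0,0,0]],[[0,0,0],[0,0,0]]]}}

```text
time: 6.9
eef_pos: [0.483, -0.2222, 0.0691]
tcp_rot: [-0.12, 0.993, 0.0, -0.0]
contact_force: [-1.0, 1.3, -2.3]
opening: 0.539
finger_force: 61.9
```

Request:
{"name": "step_arm", "arguments": {"increments": [[[0,0,-1.5],[0,0,0]],[[0,0,-1],[0,0,0]],[[0,0,0],[0,0,0]]]}}

```text
time: 7.15
eef_pos: [0.483, -0.2222, 0.0665]
tcp_rot: [-0.12, 0.993, 0.0, -0.0]
contact_force: [0.4, -0.6, -1.6]
opening: 0.54
finger_force: 61.9
```

Request:
{"name": "step_arm", "arguments": {"increments": [[[0,0,-1],[0,0,0]],[[0,0,-0.5],[0,0,0]],[[0,0,0],[0,0,0]]]}}

```text
time: 7.4
eef_pos: [0.4831, -0.2222, 0.0652]
tcp_rot: [-0.12, 0.993, 0.0, -0.0]
contact_force: [0.9, -0.1, -1.4]
opening: 0.538
finger_force: 61.9
```

Request:
{"name": "step_arm", "arguments": {"increments": [[[0,0,-1],[0,0,0]],[[0,0,0],[0,0,0]],[[0,0,0],[0,0,0]]]}}

```text
time: 7.65
eef_pos: [0.4833, -0.2223, 0.0644]
tcp_rot: [-0.12, 0.993, -0.0, 0.0]
contact_force: [0.2, -0.8, -0.9]
opening: 0.54
finger_force: 61.9
```

Request:
{"name": "step_arm", "arguments": {"increments": [[[0,0,-1],[0,0,0]],[[0,0,0],[0,0,0]],[[0,0,0],[0,0,0]]]}}

```text
time: 7.9
eef_pos: [0.4833, -0.2224, 0.0641]
tcp_rot: [-0.12, 0.993, -0.0, -0.0]
contact_force: [-2.1, 1.5, 5.4]
opening: 0.537
finger_force: 62.6
```

Contact. I release to the partial opening, then rise.

Request:
{"name": "step_arm", "arguments": {"increments": [[[0,0,0],[0,0,0]],[[0,0,0],[0,0,0]],[[0,0,0],[0,0,0]],[[0,0,0],[0,0,0]]], "fingers": 0.72}}

```text
time: 8.23
eef_pos: [0.4832, -0.2223, 0.0631]
tcp_rot: [-0.12, 0.993, -0.0, 0.0]
contact_force: [0.0, 0.9, 0.1]
opening: 0.862
finger_force: 0.0
```

Request:
{"name": "step_arm", "arguments": {"increments": [[[0,0,5],[0,0,0]],[[0,0,10],[0,0,0]],[[0,0,20],[0,0,0]],[[0,0,25],[0,0,0]],[[0,0,30],[0,0,0]],[[0,0,30],[0,0,0]],[[0,0,20],[0,0,0]],[[0,0,0],[0,0,0]]]}}

```text
time: 8.9
eef_pos: [0.486, -0.2242, 0.2106]
tcp_rot: [-0.12, 0.993, -0.004, 0.005]
contact_force: [1.4, -0.2, -0.0]
opening: 0.863
finger_force: 0.0
```

Run:
```python
from h import *
s,im=shot('wrist','w4'); print(s['time'],s['eef_pos'],s['opening'],s['contact_force'])
for o in holes(im,s,.075): 
    q=cv2.boxPoints(o[1]); print(o[0],np.round(o[1][0]),np.round(o[1][1]),plane('wrist',[o[1][0]],.075,s).round(4))
```

```text
8.9 [ 0.48599467 -0.22416822  0.21056349] 0.8634163407020925 [ 1.42915792 -0.23156018 -0.02632628]
False [321. 214.] [245. 278.] [[ 0.4752 -0.2255  0.075 ]]
True [256. 222.] [89. 64.] [[ 0.4924 -0.2689  0.075 ]]
True [386. 221.] [64. 92.] [[ 0.4694 -0.1795  0.075 ]]
```

View pics/w4.png

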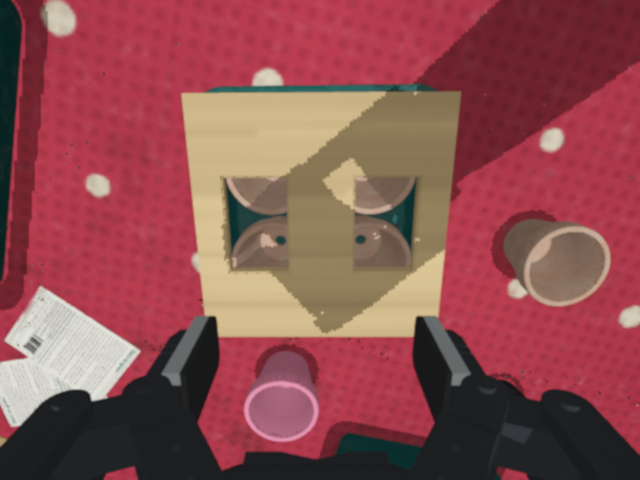

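The sheet lies flat on the pots and square to the tray, with a pot visible through each corner of the holes. The spare pot's rim is at about (567,262), and I move over it.

Request:
{"name": "step_arm", "arguments": {"increments": [[[-1,12,0],[0,0,0]],[[-1,25,0],[0,0,0]],[[-1,30,-5],[0,0,0]],[[-1,30,-5],[0,0,0]],[[-1,30,-5],[0,0,0]],[[-1,30,-5],[0,0,0]],[[-1,24,0],[0,0,0]],[[-1,12,0],[0,0,0]]], "fingers": 1}}

```text
time: 9.62
eef_pos: [0.4728, -0.0259, 0.1806]
tcp_rot: [-0.121, 0.993, 0.001, -0.002]
contact_force: [0.5, 0.2, 0.0]
opening: 0.999
finger_force: 0.0
```

Request:
{"name": "step_arm", "arguments": {"increments": [[[0,0,0],[0,0,0]],[[0,0,0],[0,0,0]]]}}

```text
time: 9.78
eef_pos: [0.4747, -0.0289, 0.1825]
tcp_rot: [-0.121, 0.993, 0.0, -0.001]
contact_force: [-0.6, -0.6, 0.8]
opening: 1.002
finger_force: 0.0
```

Run:
```python
from h import *
s,im=shot('wrist','w5'); print(s['time'],s['eef_pos'],s['opening'],s['contact_force'])
h=cv2.cvtColor(im,cv2.COLOR_RGB2HSV); m=cv2.inRange(h,(4,40,60),(18,160,255))
m=cv2.morphologyEx(m,cv2.MORPH_CLOSE,np.ones((5,5)))
for c in cv2.findContours(m,cv2.RETR_EXTERNAL,cv2.CHAIN_APPROX_NONE)[0]:
    if cv2.contourArea(c)>2000: print(cv2.contourArea(c),cv2.boundingRect(c),cv2.fitEllipse(c),plane('wrist',[cv2.fitEllipse(c)[0]],.063,s))
st,t=shot('top','t5'); h=cv2.cvtColor(t,cv2.COLOR_RGB2HSV)
m=cv2.inRange(h,(15,60,120),(28,160,255)); m[:, :380]=0; m[:150]=0;m[350:]=0;m[:,540:]=0
c=max(cv2.findContours(m,cv2.RETR_EXTERNAL,cv2.CHAIN_APPROX_NONE)[0],key=cv2.contourArea)
r=cv2.minAreaRect(c);print('sheet top',r,plane('top',[r[0]],.075))
m=cv2.inRange(h,(75,90,20),(100,255,140));m[:,:380]=0; m[:150]=0;m[350:]=0;m[:,540:]=0
c=np.vstack([q for q in cv2.findContours(m,cv2.RETR_EXTERNAL,cv2.CHAIN_APPROX_NONE)[0] if cv2.contourArea(q)>30]); r=cv2.minAreaRect(c);print('tray',r,plane('top',[r[0]],.05))
```

```text
9.7833 [ 0.47465594 -0.02894682  0.18248733] 1.0017432965857835 [-0.6038481  -0.64026237  0.77727037]
7132.5 (267, 183, 96, 97) ((314.6687316894531, 231.34255981445312), (94.61267852783203, 96.02716827392578), 12.793013572692871) [[ 0.47153816 -0.03160876  0.063     ]]
3323.0 (52, 179, 77, 57) ((91.96515655517578, 206.8103790283203), (59.660221099853516, 78.121337890625), 114.43606567382812) [[ 0.4904219  -0.17883729  0.063     ]]
2790.0 (41, 126, 76, 47) ((79.84447479248047, 147.2235870361328), (49.77185821533203, 76.0498275756836), 89.36245727539062) [[ 0.45327912 -0.18902257  0.063     ]]
sheet top ((456.8173522949219, 266.789794921875), (105.81477355957031, 105.89778137207031), 75.57923126220703) [[ 0.48444293 -0.22232827  0.075     ]]
tray ((456.7923278808594, 268.23846435546875), (17.716569900512695, 74.54991912841797), 74.74488067626953) [[ 0.48258575 -0.22731394  0.05      ]]
```

View pics/w5.png

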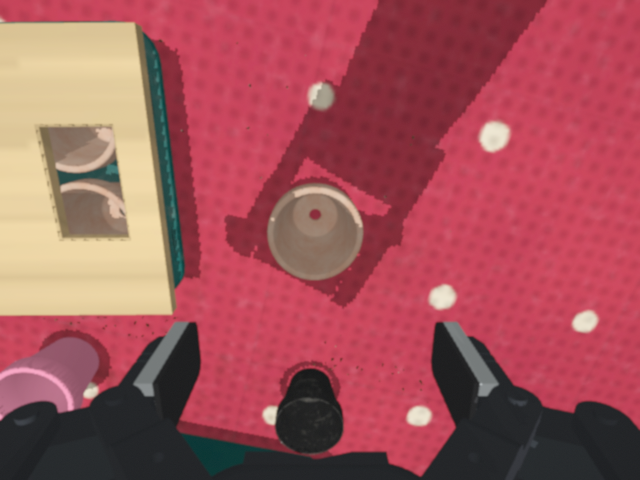

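The pot sits under the gripper, with its rim centred at (315,231) and its drain hole at (315,213). The black pot is well clear at (310,420). I descend to grip below the rim.

Request:
{"name": "step_arm", "arguments": {"increments": [[[0,-1,-15],[0,0,0]],[[0,0,-25],[0,0,0]],[[0,0,-30],[0,0,0]],[[0,0,-25],[0,0,0]],[[0,0,-20],[0,0,0]],[[0,0,-15],[0,0,0]],[[0,0,-10],[0,0,0]],[[0,0,-5],[0,0,0]]]}}

```text
time: 10.55
eef_pos: [0.4745, -0.0312, 0.0369]
tcp_rot: [-0.119, 0.993, 0.0, -0.001]
contact_force: [-0.2, 0.4, 0.7]
opening: 1.0
finger_force: 0.0
```

Request:
{"name": "step_arm", "arguments": {"increments": [[[0,0,-4],[0,0,0]],[[0,0,0],[0,0,0]],[[0,0,0],[0,0,0]]]}}

```text
time: 10.8
eef_pos: [0.4759, -0.0307, 0.0351]
tcp_rot: [-0.12, 0.993, -0.0, 0.001]
contact_force: [0.4, -1.0, 0.3]
opening: 0.997
finger_force: 0.0
```

Request:
{"name": "step_arm", "arguments": {"increments": [[[0,0,0],[0,0,0]],[[0,0,0],[0,0,0]],[[0,0,0],[0,0,0]],[[0,0,0],[0,0,0]],[[0,0,0],[0,0,0]],[[0,0,0],[0,0,0]]], "fingers": -1, "grip_force": 25}}

```text
time: 11.3
eef_pos: [0.476, -0.0304, 0.0355]
tcp_rot: [-0.12, 0.993, -0.0, 0.001]
contact_force: [-0.6, 0.6, 5.2]
opening: 0.749
finger_force: 27.5
```

The opening corresponds to the 66 mm rim. I lift gently and look.

Request:
{"name": "step_arm", "arguments": {"increments": [[[0,0,3],[0,0,0]],[[0,0,8],[0,0,0]],[[0,0,15],[0,0,0]],[[0,0,25],[0,0,0]],[[0,0,30],[0,0,0]],[[0,0,25],[0,0,0]],[[0,0,14],[0,0,0]],[[0,0,0],[0,0,0]]]}}

```text
time: 11.97
eef_pos: [0.4775, -0.0309, 0.1587]
tcp_rot: [-0.12, 0.993, -0.002, 0.004]
contact_force: [0.2, -0.6, -0.3]
opening: 0.75
finger_force: 28.0
```

Run:
```python
from h import *
s,a=shot('wrist','w6'); print(s['time'],s['eef_pos'],s['opening'],s['contact_force'],s['finger_force'])
s,b=shot('scene','s6')
cv2.imwrite('pics/c6.png',np.hstack([cv2.resize(a,(400,300)),cv2.resize(b[100:340,180:500],(400,300),interpolation=2)])[:,:,::-1])
```

```text
11.9667 [ 0.47754608 -0.0308942   0.15868085] 0.750451063435519 [ 0.2180474  -0.55829089 -0.30384935] 28.036385912419064
```

View pics/c6.png

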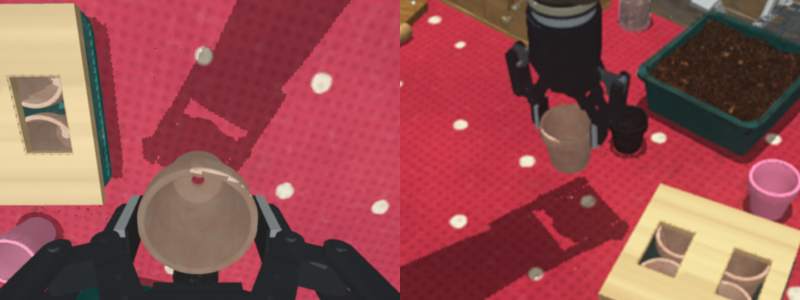

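The pot hangs upright in the pads, clear of everything. I carry it over the bridge at (0.484, -0.223).

Request:
{"name": "step_arm", "arguments": {"increments": [[[1,-10,0],[0,0,0]],[[1,-20,0],[0,0,0]],[[1,-28,0],[0,0,0]],[[1,-30,0],[0,0,0]],[[1,-30,0],[0,0,0]],[[1,-30,0],[0,0,0]],[[1,-26,0],[0,0,0]],[[1,-18,0],[0,0,0]]]}}

```text
time: 12.73
eef_pos: [0.4818, -0.2247, 0.152]
tcp_rot: [-0.119, 0.993, 0.001, -0.002]
contact_force: [0.1, -0.4, -1.3]
opening: 0.747
finger_force: 28.0
```

Request:
{"name": "step_arm", "arguments": {"increments": [[[0,0,-5],[0,0,0]],[[0,0,-10],[0,0,0]],[[0,0,-10],[0,0,0]],[[0,0,-7],[0,0,0]],[[0,0,-3],[0,0,0]],[[0,0,0],[0,0,0]],[[0,0,0],[0,0,0]]]}}

```text
time: 13.32
eef_pos: [0.4831, -0.2215, 0.119]
tcp_rot: [-0.121, 0.993, 0.0, -0.0]
contact_force: [0.0, -0.1, -0.7]
opening: 0.75
finger_force: 28.1
```

Run:
```python
from h import *
s,a=shot('wrist','w7'); print(s['time'],s['eef_pos'],s['opening'],s['contact_force'],s['finger_force'])
s,b=shot('scene','s7')
cv2.imwrite('pics/c7.png',np.hstack([cv2.resize(a,(400,300)),cv2.resize(b[160:400,280:600],(400,300),interpolation=2)])[:,:,::-1])
```

```text
13.3167 [ 0.48314961 -0.22153758  0.11896366] 0.7497011086681566 [ 0.04124805 -0.13874574 -0.72524343] 28.050955739454366
```

View pics/c7.png

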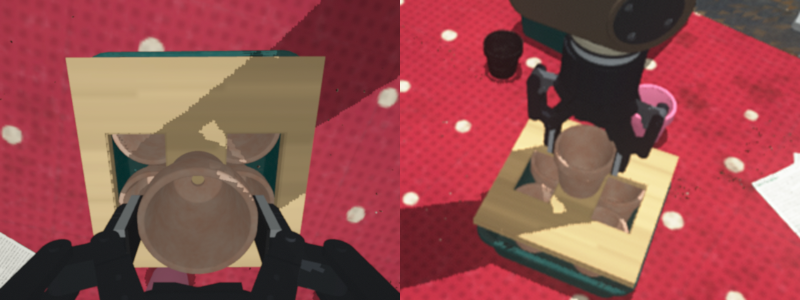

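The pot is upright, about 8 mm above the middle of the bridge. I lower it slowly.

Request:
{"name": "step_arm", "arguments": {"increments": [[[1,-1,-2],[0,0,0]],[[0,0,-2],[0,0,0]],[[0,0,-1.5],[0,0,0]],[[0,0,-1],[0,0,0]],[[0,0,0],[0,0,0]],[[0,0,0],[0,0,0]]]}}

```text
time: 13.92
eef_pos: [0.4841, -0.2233, 0.1127]
tcp_rot: [-0.12, 0.993, 0.0, -0.0]
contact_force: [-0.5, -0.4, -1.1]
opening: 0.746
finger_force: 28.1
```

Request:
{"name": "step_arm", "arguments": {"increments": [[[0,0,-1],[0,0,0]],[[0,0,-0.5],[0,0,0]],[[0,0,0],[0,0,0]]]}}

```text
time: 14.17
eef_pos: [0.4841, -0.2233, 0.1112]
tcp_rot: [-0.12, 0.993, 0.0, -0.0]
contact_force: [0.5, 0.8, -0.5]
opening: 0.75
finger_force: 28.1
```

Request:
{"name": "step_arm", "arguments": {"increments": [[[0,0,-1],[0,0,0]],[[0,0,0],[0,0,0]],[[0,0,0],[0,0,0]]]}}

```text
time: 14.42
eef_pos: [0.4841, -0.2232, 0.1102]
tcp_rot: [-0.12, 0.993, 0.0, -0.0]
contact_force: [-0.1, 0.1, -1.2]
opening: 0.75
finger_force: 28.1
```

Request:
{"name": "step_arm", "arguments": {"increments": [[[0,0,-1],[0,0,0]],[[0,0,0],[0,0,0]],[[0,0,0],[0,0,0]]]}}

```text
time: 14.67
eef_pos: [0.4844, -0.2234, 0.1098]
tcp_rot: [-0.12, 0.993, -0.0, 0.0]
contact_force: [-0.6, 1.8, 1.4]
opening: 0.75
finger_force: 28.3
```

Contact. I open the gripper and back off upward.

Request:
{"name": "step_arm", "arguments": {"increments": [[[0,0,0],[0,0,0]],[[0,0,0],[0,0,0]],[[0,0,0],[0,0,0]],[[0,0,0],[0,0,0]],[[0,0,0],[0,0,0]]], "fingers": 1}}

```text
time: 15.08
eef_pos: [0.4842, -0.2233, 0.1092]
tcp_rot: [-0.12, 0.993, 0.0, -0.0]
contact_force: [-0.4, 0.7, 0.5]
opening: 0.999
finger_force: 0.0
```

Request:
{"name": "step_arm", "arguments": {"increments": [[[0,0,4],[0,0,0]],[[0,0,8],[0,0,0]],[[0,0,15],[0,0,0]],[[0,0,25],[0,0,0]],[[0,0,30],[0,0,0]],[[0,0,30],[0,0,0]],[[0,0,20],[0,0,0]],[[0,0,0],[0,0,0]]]}}

```text
time: 15.75
eef_pos: [0.4867, -0.225, 0.2485]
tcp_rot: [-0.12, 0.993, -0.004, 0.004]
contact_force: [0.7, -0.4, 0.6]
opening: 1.001
finger_force: 0.0
```

Request:
{"name": "step_arm", "arguments": {"increments": [[[0,20,0],[0,0,0]],[[0,35,0],[0,0,0]],[[0,40,0],[0,0,0]],[[0,40,0],[0,0,0]],[[0,35,0],[0,0,0]],[[0,20,0],[0,0,0]],[[0,0,0],[0,0,0]],[[0,0,0],[0,0,0]]]}}

```text
time: 16.42
eef_pos: [0.4838, -0.0325, 0.2409]
tcp_rot: [-0.121, 0.993, -0.0, -0.0]
contact_force: [0.9, 0.6, 0.5]
opening: 1.004
finger_force: 0.0
```

Run:
```python
from h import *
s,t=shot('top','t8'); print(s['time'],s['eef_pos'],s['opening'],s['contact_force'],s['finger_force'])
s,b=shot('scene','s8')
cv2.imwrite('pics/c8.png',np.hstack([cv2.resize(t[160:370,320:600],(400,300),interpolation=2),cv2.resize(b[160:400,280:600],(400,300),interpolation=2)])[:,:,::-1])
```

```text
16.4167 [ 0.48383486 -0.03246267  0.24090696] 1.0041687109190995 [0.87548526 0.64411122 0.48462222] 0.0
```

View pics/c8.png

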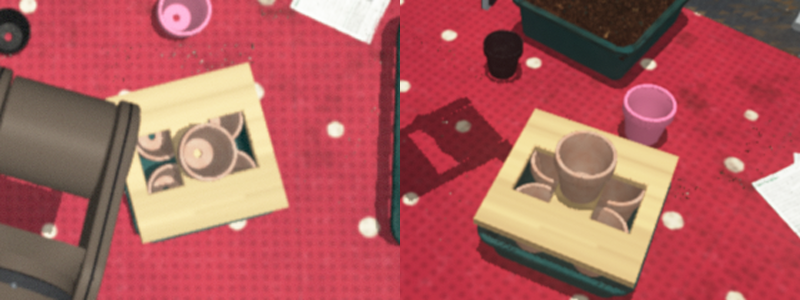

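The pot stands upright on the bridge, with its rim at (208,152) in the crop. The sheet is flat and square on the tray, the black pot hasn't moved, and the arm is clear.

```bash
python3 -c "
from plant import sign_off
print(sign_off())"
```

```text
the job is handed in; nothing more can be done
None
```

The sheet lies flat and square on the four pots, the spare clay pot stands upright on the middle of its bridge, and the job was handed in at about 16.5 s; the hand-in returned no verdict.

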